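Take down the microscope optics piles and stow each part

ROBOT

A 7-joint arm with a two-finger parallel gripper is mounted at the origin on the work surface. World frame = base frame: x ahead of the robot, y to its left, z up, the work surface at z = 0. Lengths are in m, angles in rad, forces in N, time in s.
With the tool pointing down it reaches from about 0.425 to 0.925 m from the base axis. Payload 6.8 kg.
Tool frame: the origin (TCP) lies on the front face of the gripper's body, between the roots of the fingers; the fingertips stand 73 mm ahead of it and the grasp point (between the pads) lies 54 mm ahead of it (env.nose_length is the distance from the TCP to the fingertips, in m); z points along the fingers, y is the direction in which the jaws open and shut (so a half turn about z gives the same grasp; the last joint's range is limited). The gripper opens to 85 mm and grips with 20 to 120 N. Pads are 22 mm wide; open, the fingers measure 114 mm over their backs; the gripper's body (76 mm by 85 mm) begins 54 mm behind the grasp point. The pads swing forward as they close: fully open they stand 13 mm farther back than shut.
Start: joints at [-1.244, 0.477, 0.022, 1.555, -0.011, 1.109, -0.083], TCP at [0.284, 0.612, 0.304] pointing down, gripper open.
Joint ranges: [-2.96, 2.96], [-0.34, 2.1], [-1.41, 1.46], [0.24, 2.44], [-1.37, 4.51], [0.17, 1.92], [-2.96, 2.96]. Speed limits (rad/s): [2.39, 2.39, 3.14, 3.14, 3.14, 3.14, 3.14].

INTERFACE

Orientations are given as a unit quaternion [w, x, y, z].
In Python, from cell import env, kin, camera, calibration, job gives the robot as it stands. The module is installed in compiled form; this text tells all that it offers. Calls block until the motion is done:
- env.reach(position, orientation): joint-space move of the TCP to a pose.
- env.movel(position, velocity=0.15, rot=None, stop_force=None): straight line of the TCP; rot=None keeps the orientation; velocity is the mean speed in m/s. With stop_force (N) it stops when the force on the tool has changed by that much, and returns True; else False.
- env.goto_joints(angles): joint-space move.
- env.grip(opening, f_grip=None): finger opening in m; f_grip is the grip in N (None keeps the last); returns when the fingers have stopped.
- env.dwell(seconds).
- kin.inverse_kinematics(position, orientation): joint angles nearest the present ones, or None.
- env.get_state(): the state.
- camera(name): name is "scene" or "side" or "wrist"; returns (picture, depth): 384x512x3 uint8, blue, green, red; 384x512 float32, m along the optical axis (not along the pixel's ray), 0 where there is no reading.
- calibration(name): a dict with "fx", "fy", "cx", "cy" (pixels), "k1" (the pictures are not rectified: a ray, as slopes to the right and down, at radius r is drawn at 1 + k1 r^2 times it, then the intrinsics apply), "rvec" (rotation vector, rad) and "tvec" (3), from world to camera coordinates, as OpenCV has them. Camera axes: x right, y down, z forward; pixel columns grow to the right and rows downward; lengths in m; the calibration is good to about 2 mm. A picture is of the moment at which its call begins: read the wrist's pose just before it. calibration takes no time and is no camera call; for the wrist camera it gives the pose at the moment of the call.
A pose or a line that the arm cannot do raises env.PlanningError and nothing moves.
- job.job_done(): hands the job in, once; it reports no verdict.
The state is a dict: "time": time; "qpos": joint angles; "joint_velocities": joint speeds; "joint_torque": joint torques, N m; "tcp_pos": TCP position; "orientation": TCP orientation; "force": force on the tool from outside, world axes, zero at the start; "torque": the same for the moment, N m; "opening": finger opening in m.
Only numpy, scipy, OpenCV 4.12 (cv2) and the standard library are available. Lean on these libraries where they do the work, as an engineer would, in place of code of your own. Each camera call takes 0.05 s, during which the arm holds its last target.

TASK

Take the two piles of microscope parts apart and put each part on its own place, upright: the yellow and the green filter inside the ring of their own colour on the pads, the black eyepiece in the hollow of the red block, the white lens in the blue cup, and, once the lens stands there let go, its light grey dust cap over it, mouth down and fully home. Set the parts down gently: do not drop, throw or tip any of them over.

Things in the scene. Friction and masses are not known exactly. Their poses are not given: they have to be found in the camera images.
- cap: Dust cap of the lens: round shallow light grey plastic cup, turned mouth down: 60 mm outside diameter, 18 mm high, flat closed top 5 mm thick, hollow below with a 54 mm bore 13 mm deep. At the start it stands mouth down on the bench as the foot of a pile, with the lens on it. Origin: centre of its lower edge; z up. Over the lens, its ceiling rests on the lens's top, so its origin is then 21 mm above the lens's origin. About 50 g.
- lens: Lens: white upright cylinder with a blue band and a blue ring round the glass on top, 40 mm diameter, 34 mm high. At the start it stands on top of the dust cap and carries one of the filters. Origin: centre of its underside; z up. About 140 g.
- eyepiece: Eyepiece: black upright cylinder with a red band and a red ring round the glass on top, 38 mm diameter, 52 mm high. At the start it stands on the bench and carries the other filter. Origin: centre of its underside; z up. About 120 g.
- yellow_filter: Mounted filter: short yellow cylinder, amber glass in its top, 28 mm diameter, 14 mm high. At the start on top of either the lens or the eyepiece. Origin: centre of its underside; z up. About 30 g.
- green_filter: Mounted filter: the same in green with green glass, 28 mm diameter, 14 mm high, on top of the other pile. Origin: centre of its underside; z up. About 30 g.
- lens_cup: Place of the lens: round blue plastic cup fixed to the bench, 70 mm outside diameter, 12 mm high; inside 62 mm wide, its floor 4 mm above the bench (rim 8 mm above the floor). Origin: centre of its underside, on the bench.
- eyepiece_block: Place of the eyepiece: square red block fixed to the bench, 76 x 76 x 14 mm, with a round hollow 59 mm wide and 8 mm deep in its middle (floor 6 mm above the bench). Origin: centre of its underside, on the bench.
- yellow_pad: Place of the yellow filter: flat square dark pad fixed to the bench, 76 x 76 x 3 mm, with a yellow ring (52 mm inside, 71 mm outside diameter) drawn on it. Origin: centre of its underside, on the bench; the filter stands 3 mm above it.
- green_pad: Place of the green filter: the same pad with a green ring. Origin: centre of its underside, on the bench; the filter stands 3 mm above it.
Mind the look-alikes: they are no part of the job. Of the things shaped like the green_filter, the green one is meant. Leave any brown look-alike of the cap alone.

How it is judged:
By the outcome, as a careful person would: the job done as asked, in the order asked, and still so for the second after the job is handed in, with the robot touching nothing.
It also fails if it takes over 144 s, if anything falls off the work surface, if the arm or the gripper's body presses on something with over 40 N, if the wrist force passes 120 N, or if a joint passes its speed limit or range.

## Working session

There is one attempt and no reset: what is moved stays moved. The work goes in short steps, each a Python script; the robot and the scene stay as the last script left them, time stands still between calls to the robot, and variables do not carry over. Pictures are saved under pics/ and viewed, and the job is handed in when it is done.

```bash
mkdir -p pics; ls; cat > h.py <<'E'
import numpy as np, cv2
from cell import env, kin, camera, calibration, job
def snap(name,fn):
    c=calibration(name); p,d=camera(name); cv2.imwrite('pics/'+fn+'.png',p)
    np.savez('pics/'+fn+'.npz',p=p,d=d,**{k:np.array(v) for k,v in c.items()})
    return c,p,d
def load(fn): 
    z=np.load('pics/'+fn+'.npz'); return {k:z[k] for k in z.files}
def KD(c):
    return np.array([[c['fx'],0,c['cx']],[0,c['fy'],c['cy']],[0,0,1.]],float),np.array([float(c['k1']),0,0,0])
def ray(c,u,v):
    K,D=KD(c); s=cv2.undistortPointsIter(np.array([[[u,v]]],float),K,D,None,None,(3,50,1e-10))[0,0]
    R=cv2.Rodrigues(np.array(c['rvec'],float))[0]; t=np.array(c['tvec'],float).reshape(3)
    return -R.T@t, R.T@np.array([s[0],s[1],1.])
def at_z(c,u,v,z):
    o,r=ray(c,u,v); return o+r*(z-o[2])/r[2]
def at_d(c,u,v,d):
    o,r=ray(c,u,v); return o+r*d
def tri(*cs):
    A=np.zeros((3,3));b=np.zeros(3)
    for c,u,v in cs:
        o,r=ray(c,u,v); r=r/np.linalg.norm(r); P=np.eye(3)-np.outer(r,r); A+=P;b+=P@o
    X=np.linalg.solve(A,b); return X
def proj(c,X):
    K,D=KD(c); return cv2.projectPoints(np.array(X,float).reshape(-1,1,3),np.array(c['rvec'],float),np.array(c['tvec'],float),K,D)[0][:,0]
def st():
    s=env.get_state(); print('t %.2f tcp %s F %s op %.4f'%(s['time'],np.round(s['tcp_pos'],4),np.round(s['force'],2),s['opening'])); return s
E
python3 - <<'E'
from h import *
s=st(); print(s['orientation'])
for n in('scene','side','wrist'):
    c,p,d=snap(n,n+'0'); o,r=ray(c,256,192); print(n,o.round(3),r.round(3))
E
```

```text
pics
t 0.00 tcp [0.2841 0.6118 0.303 ] F [ 0.52 -0.13 -0.72] op 0.0850
[-1.38129109e-04  2.15666021e-01  9.76466790e-01 -8.69593045e-04]
scene [ 1.076 -0.082  0.774] [-0.578  0.086 -0.812]
side [0.3   0.534 0.381] [ 0.39  -0.797 -0.461]
wrist [0.21  0.647 0.373] [ 0.301 -0.166 -0.94 ]
```

View pics/scene0.png

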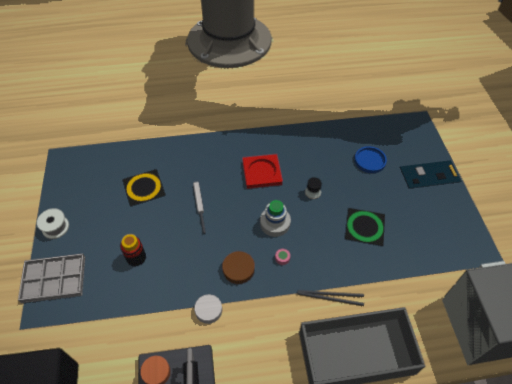

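View pics/side0.png

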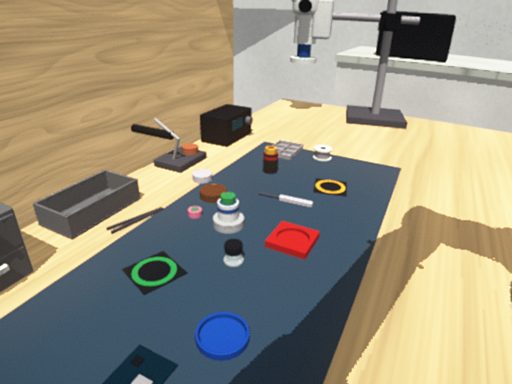

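View pics/wrist0.png

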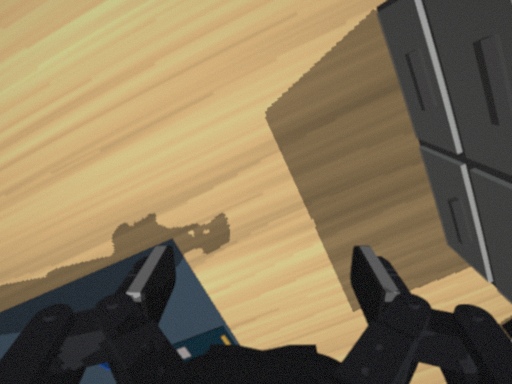

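The scene view shows the lens pile with the green filter at (275,215), the eyepiece pile with the yellow filter at (132,250), yellow pad (144,187), green pad (365,226), red block (262,170) and blue cup (370,160). Possible look-alikes are the pink and green ring at (283,256), the brown disc at (238,267), the grey disc at (208,308) and the black/white bottle at (313,187). I'll enlarge to check.

```bash
python3 - <<'E'
from h import *
p=load('scene0')['p']
a=cv2.resize(p[190:290,225:325],(400,400),interpolation=cv2.INTER_CUBIC)
b=cv2.resize(p[210:310,85:185],(400,400),interpolation=cv2.INTER_CUBIC)
cv2.imwrite('pics/cr1.png',np.hstack([a,b]))
p=load('side0')['p']
a=cv2.resize(p[180:260,190:270],(400,400),interpolation=cv2.INTER_CUBIC)
b=cv2.resize(p[130:210,230:310],(400,400),interpolation=cv2.INTER_CUBIC)
cv2.imwrite('pics/cr2.png',np.hstack([a,b]))
c=load('scene0');s=load('side0')
def P(n,sc,sd):
    X=tri((c,*sc),(s,*sd)); print(n,X.round(4),'reproj',(proj(c,X)[0]-sc).round(1),'r',np.hypot(X[0],X[1]).round(3), 'depth pt',at_d(c,*sc,c['d'][int(sc[1]),int(sc[0])]).round(4))
P('yp',(144,187.5),(330.5,186.5));P('gp',(365.5,226.5),(154.5,271.5));P('cup',(370.5,160),(222,336))
P('blk',(262.5,171),(293,238));P('green',(276.5,206),(228.5,196.5));P('yel',(130,240),(271,150))
E
```

```text
yp [ 0.4795 -0.2337  0.0015] reproj [-0.5 -0.8] r 0.533 depth pt [ 4.805e-01 -2.329e-01 -2.000e-04]
gp [0.6397 0.2045 0.0013] reproj [-0.5 -0.3] r 0.672 depth pt [0.6402 0.2054 0.0009]
cup [0.4762 0.2636 0.0044] reproj [-0.2 -0.1] r 0.544 depth pt [0.477  0.2637 0.0049]
blk [0.4762 0.0202 0.0088] reproj [-0.5 -0.6] r 0.477 depth pt [0.4766 0.0214 0.0069]
green [0.6066 0.0267 0.0633] reproj [-0.4 -0.4] r 0.607 depth pt [0.6085 0.0272 0.0646]
yel [ 0.6426 -0.2456  0.0604] reproj [0.2 0.2] r 0.688 depth pt [ 0.6456 -0.2446  0.0661]
```

View pics/cr1.png

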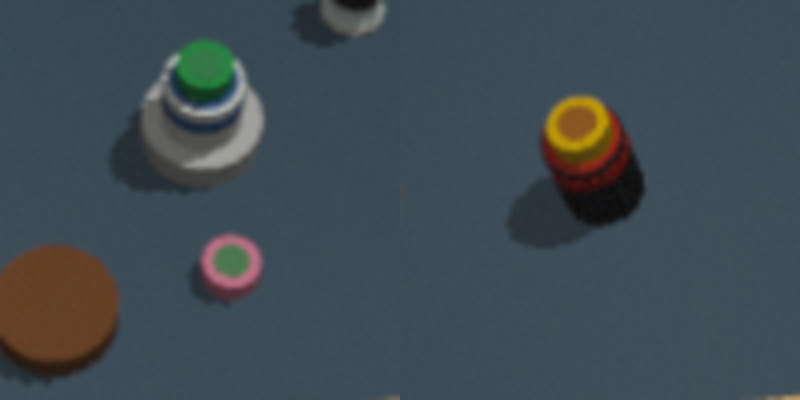

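View pics/cr2.png

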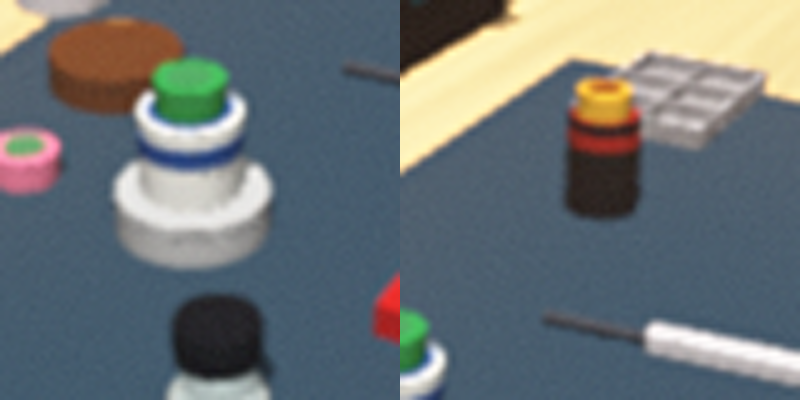

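Candidates for the green filter: (276,206), all green on top of the lens, and (283,256), a pink body with green glass on the bench. The crop confirms (276,206) is the one meant. For the cap: the light grey foot under the lens at (275,220) is meant. The brown disc at (238,267) and the loose disc at (208,308) are not part of the job. Tops triangulate to about 63–66 mm (expected 66), so next I check them with the wrist camera.

```bash
cat >> h.py <<'E'
def q_at(x,y,extra=0.):
    a=(np.arctan2(y,x)+np.pi/2+extra)/2
    return np.array([0,np.cos(a),np.sin(a),0])
E
python3 - <<'E'
from h import *
c=load('scene0');s=load('side0')
def P(n,sc,sd):
    X=tri((c,*sc),(s,*sd)); print(n,X.round(4))
P('green',(276.2,205.7),(190+190/5,180+80/5));P('yel',(129.5,240.5),(271.2,148))
P('brown',(238.5,265),(213,190.5))
print('pink',at_z(c,282.5,255.5,.014),'bottle',at_z(c,314,184,.04))
for xy in [(.607,.027),(.643,-.245),(.48,-.234),(.64,.205),(.476,.263),(.476,.02)]:
    for z in (.08,.25):
        try: print(xy,z,np.round(kin.inverse_kinematics([*xy,z],q_at(*xy)),2))
        except Exception as e: print(xy,z,e)
x,y=.607,.027
env.reach([x,y,.25],q_at(x,y)); st()
snap('wrist','w1'); env.movel([x+.05,y,.25],velocity=.2); snap('wrist','w2'); st()
a=np.hstack([load('w1')['p'],load('w2')['p']]); cv2.imwrite('pics/w12.png',cv2.resize(a,(800,300)))
E
```

```text
green [0.6071 0.0265 0.0644]
yel [ 0.6442 -0.2467  0.0642]
brown [ 0.6959 -0.057   0.016 ]
pink [0.68725525 0.02737387 0.014     ] bottle [0.54991068 0.11525231 0.04      ]
(0.607, 0.027) 0.08 [-0.47  0.7   0.44  1.89 -0.46  0.65  0.3 ]
(0.607, 0.027) 0.25 [-0.56  0.47  0.56  1.8  -0.3   0.95  0.16]
(0.643, -0.245) 0.08 [-0.06  0.81  0.5   1.68 -0.51  0.78  0.32]
(0.643, -0.245) 0.25 [-0.28  0.71  0.88  1.61 -0.6   1.11  0.39]
(0.48, -0.234) 0.08 [-0.21  0.71  0.73  2.08 -0.8   0.65  0.62]
(0.48, -0.234) 0.25 [-0.41  0.46  0.97  1.99 -0.47  0.94  0.35]
(0.64, 0.205) 0.08 [-0.58  0.75  0.26  1.72 -0.27  0.72  0.13]
(0.64, 0.205) 0.25 [-0.65  0.54  0.35  1.63 -0.21  1.01  0.08]
(0.476, 0.263) 0.08 [-0.76  0.59  0.18  2.03 -0.2   0.54  0.06]
(0.476, 0.263) 0.25 [-0.84  0.33  0.27  1.94 -0.11  0.89 -0.01]
(0.476, 0.02) 0.08 [-0.42  0.53  0.3   2.19 -0.35  0.46  0.2 ]
(0.476, 0.02) 0.25 [-0.65  0.23  0.55  2.1  -0.16  0.85  0.04]
t 2.53 tcp [0.6071 0.0287 0.2499] F [ 0.96  0.01 -0.52] op 0.0854
t 3.03 tcp [0.6567 0.0273 0.2496] F [-0.26 -0.25  0.14] op 0.0854
```

View pics/w12.png

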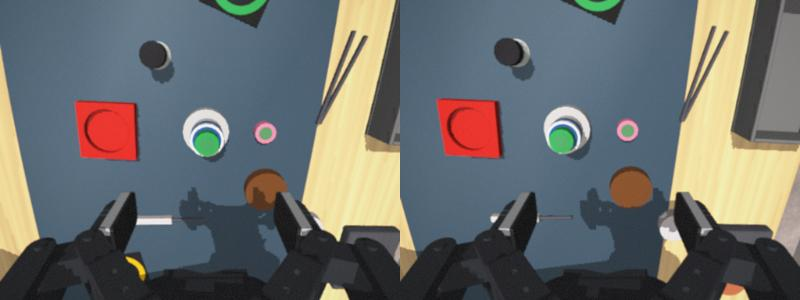

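View pics/w1.png

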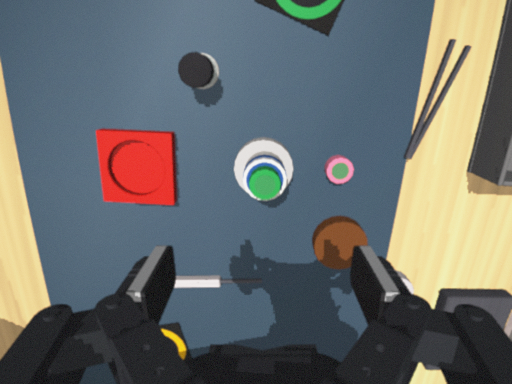

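View pics/w2.png

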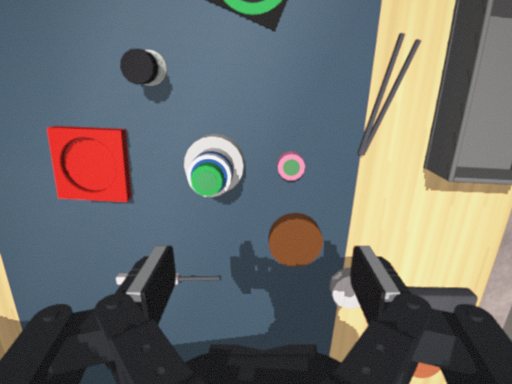

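Wrist views: green filter top at about (265,182) in w1 and (208,180) in w2. The lens ring, white body and cap lie below and behind it. Now I triangulate these.

```bash
python3 - <<'E'
from h import *
for f in('w1','w2'):
    a=load(f); p=a['p']
    u0=265 if f=='w1' else 209
    cv2.imwrite('pics/%sc.png'%f,cv2.resize(p[130:210,u0-40:u0+40],(400,400),interpolation=cv2.INTER_CUBIC))
    o,r=ray(a,256,192); print(o.round(4),r.round(3))
cv2.imwrite('pics/wc.png',np.hstack([cv2.imread('pics/w1c.png'),cv2.imread('pics/w2c.png')]))
E
```

```text
[0.6044 0.1118 0.32  ] [-0.005 -0.343 -0.94 ]
[0.6548 0.1108 0.3196] [-0.006 -0.344 -0.939]
```

View pics/wc.png

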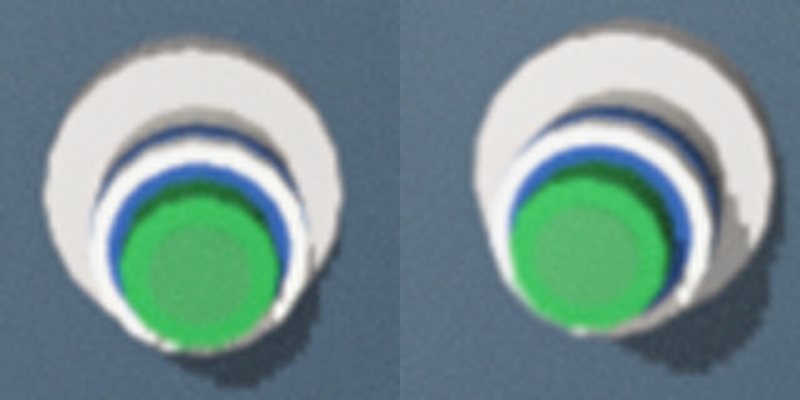

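```bash
python3 - <<'E'
from h import *
a=load('w1');b=load('w2');c=load('scene0');s=load('side0')
def cr(u0,x,y): return (u0-40+x/5-.4,130+y/5-.4)
g1=cr(265,199,272);g2=cr(209,187,255);k1=cr(265,193,196);k2=cr(209,223,177);l1=cr(265,199,248);l2=cr(209,201,230)
X=tri((a,*g1),(b,*g2));print('green',X.round(4)); print(at_z(a,*g1,.066).round(4),at_z(b,*g2,.066).round(4),'scene',at_z(c,276.2,205.7,.066).round(4),'side',at_z(s,228,196,.066).round(4))
print('cap',tri((a,*k1),(b,*k2)).round(4),at_z(a,*k1,.018).round(4),at_z(b,*k2,.018).round(4))
print('lens',tri((a,*l1),(b,*l2)).round(4),at_z(a,*l1,.052).round(4),at_z(b,*l2,.052).round(4))
print('depth z of green top', at_d(a,*g1,a['d'][int(g1[1]),int(g1[0])]).round(4), 'pink',at_d(a,340,170,a['d'][170,340]).round(4))
st()
E
```

```text
green [0.61   0.0267 0.0666]
[0.61   0.0267 0.066 ] [0.6099 0.0263 0.066 ] scene [0.6087 0.0265 0.066 ] side [0.6054 0.0285 0.066 ]
cap [0.609  0.0274 0.0196] [0.6091 0.0267 0.018 ] [0.6088 0.0271 0.018 ]
lens [0.6101 0.0267 0.0526] [0.6101 0.0266 0.052 ] [0.61   0.0265 0.052 ]
depth z of green top [0.61   0.0269 0.0667] pink [0.6879 0.0282 0.0142]
t 3.03 tcp [0.6567 0.0273 0.2496] F [-0.26 -0.25  0.14] op 0.0854
```

```bash
python3 - <<'E'
from h import *
x,y=.6097,.0266
env.reach([x,y,.20],q_at(x,y)); env.grip(.055,30)
env.movel([x,y,.1265],velocity=.12,stop_force=8); st()
snap('wrist','w3')
E
```

```text
t 4.58 tcp [0.6101 0.0264 0.1269] F [-0.03 -0.32  0.34] op 0.0547
```

View pics/w3.png

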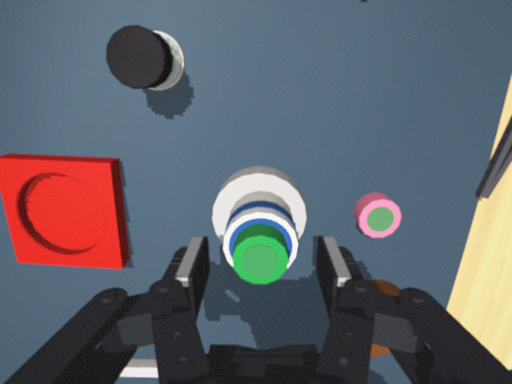

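The filter (260,255) sits centred between the jaws. Close, lift, carry to the green pad.

```bash
cat >> h.py <<'E'
def place(x,y,zt,q,hover=.18,stop=4,rel=None):
    """zt: expected TCP z at touchdown"""
    env.reach([x,y,hover],q); env.movel([x,y,zt+.012],velocity=.15); env.dwell(.2)
    hit=env.movel([x,y,zt-.004],velocity=.03,stop_force=stop); print('hit',hit); s=st()
    return s
E
python3 - <<'E'
from h import *
env.grip(.02,30); st()
env.movel([.6097,.0266,.20],velocity=.15); st()
snap('wrist','w4')
place(.64,.205,.0779,q_at(.64,.205))
snap('wrist','w5')
E
```

```text
t 5.00 tcp [0.6101 0.0266 0.1274] F [-1.68  0.39  6.42] op 0.0265
t 5.64 tcp [0.6092 0.0268 0.1994] F [-1.31 -1.27 -0.04] op 0.0269
hit True
t 7.83 tcp [0.6397 0.2051 0.0775] F [ 0.14 -0.72 -0.04] op 0.0265
```

View pics/w4.png

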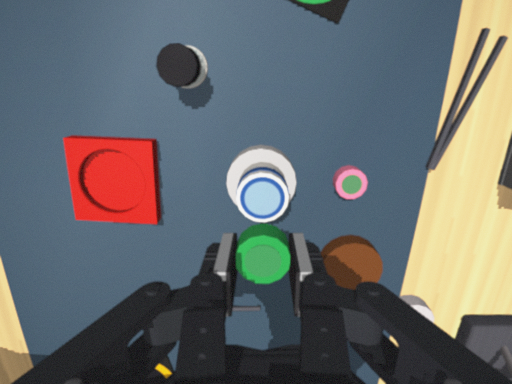

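View pics/w5.png

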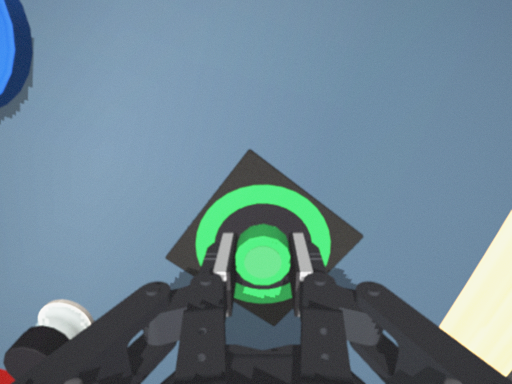

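```bash
python3 - <<'E'
from h import *
env.grip(.05); env.movel([.64,.205,.20],velocity=.15); st(); snap('wrist','w6')
x,y=.6097,.0266
env.grip(.075)
env.reach([x,y,.18],q_at(x,y)); env.movel([x,y,.105],velocity=.12,stop_force=8); st(); snap('wrist','w7')
env.grip(.03,35); st()
env.movel([x,y,.20],velocity=.12); st(); snap('wrist','w8')
for n in (6,7,8): pass
cv2.imwrite('pics/w678.png',cv2.resize(np.hstack([load('w%d'%n)['p'][:300] for n in(6,7,8)]),(800,208)))
E
```

```text
t 9.20 tcp [0.6393 0.205  0.1989] F [-0.13  0.09 -0.21] op 0.0503
t 11.15 tcp [0.6102 0.0268 0.1054] F [ 0.14  0.05 -0.23] op 0.0748
t 11.62 tcp [0.61   0.0266 0.1058] F [-1.26  0.37  6.8 ] op 0.0385
t 12.56 tcp [0.6091 0.0267 0.1992] F [-0.5   0.63 -1.  ] op 0.0389
```

View pics/w678.png

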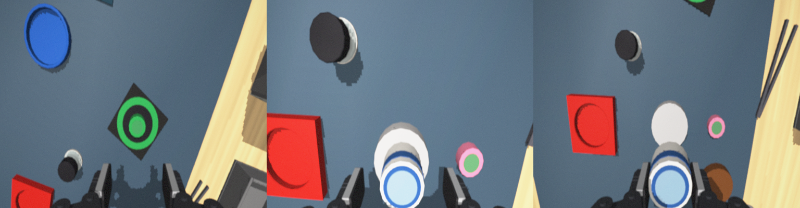

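View pics/w8.png

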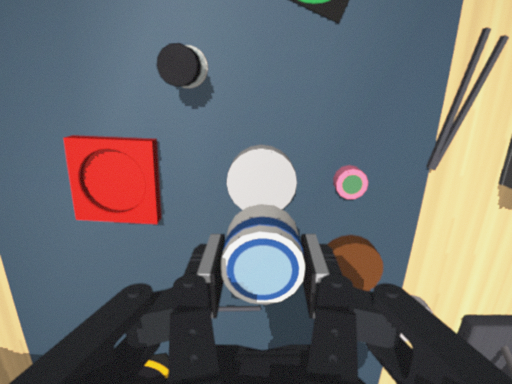

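Green filter stands inside its ring. The lens is held upright and the cap remained at (262,181). Placing the lens in the cup.

```bash
python3 - <<'E'
from h import *
x,y=.4766,.2636
place(x,y,.0916,q_at(x,y)); snap('wrist','w9')
E
```

```text
hit True
t 14.97 tcp [0.4766 0.2638 0.0913] F [-0.33  0.43  1.96] op 0.0389
```

View pics/w9.png

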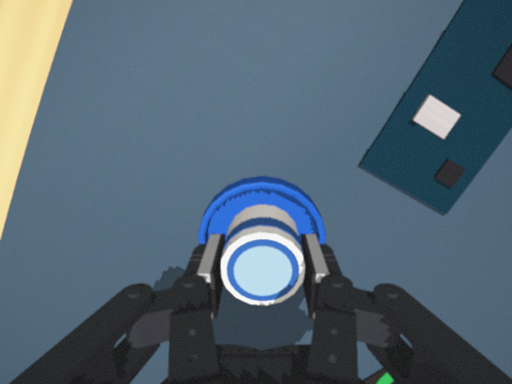

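```bash
python3 - <<'E'
from h import *
env.grip(.06); env.movel([.4766,.2636,.20],velocity=.15); env.dwell(.2); st(); snap('wrist','w10'); env.grip(.085)
x,y=.609,.027
env.reach([x,y,.20],q_at(x,y,np.pi/3)); env.dwell(.2); st(); snap('wrist','w11')
E
```

```text
t 16.43 tcp [0.4762 0.2633 0.1991] F [ 0.12  0.06 -0.1 ] op 0.0601
t 18.11 tcp [0.6088 0.0289 0.2   ] F [ 0.65 -0.75  0.1 ] op 0.0853
```

View pics/w10.png

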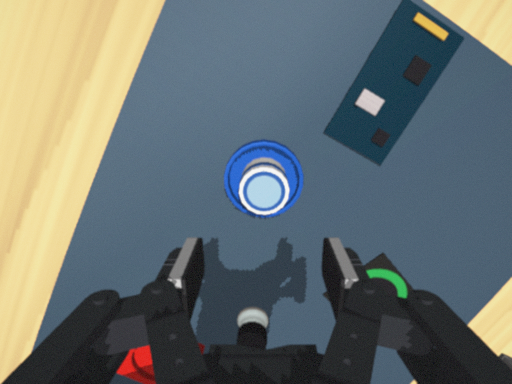

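View pics/w11.png

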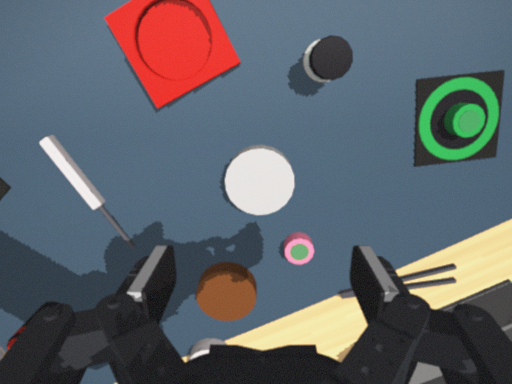

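```bash
python3 - <<'E'
from h import *
a=load('w8');b=load('w11');l=load('w10');s=load('side0')
def fit(p,u,v,r,zoom=6):
    c=p[v-r:v+r,u-r:u+r]; return cv2.resize(c,(400,400),interpolation=cv2.INTER_CUBIC)
cv2.imwrite('pics/cc.png',np.hstack([fit(b['p'],260,180,40),fit(l['p'],264,185,40)]))
def blob(p,f,box):
    u0,v0,u1,v1=box; m=f(p[v0:v1,u0:u1].astype(int)).astype(np.uint8)
    n,lab,stt,cen=cv2.connectedComponentsWithStats(m); i=1+stt[1:,4].argmax()
    pts=cv2.findContours((lab==i).astype(np.uint8),cv2.RETR_EXTERNAL,cv2.CHAIN_APPROX_NONE)[0][0]
    e=cv2.fitEllipse(pts); return (e[0][0]+u0,e[0][1]+v0),np.round(e[1],1)
g=lambda p:p.min(2)>185
k,ax=blob(b['p'],g,(215,135,305,225)); print('cap w11',k,ax,at_z(b,*k,.018).round(4), at_d(b,*k,b['d'][int(k[1]),int(k[0])]).round(4))
k2=(262,178.5); print('w8 approx',tri((a,*k2),(b,*k)).round(4))
k3,ax=blob(l['p'],lambda p:(p.min(2)>150),(235,160,295,220)); print('lens',k3,ax,at_z(l,*k3,.038).round(4),at_d(l,264,190,l['d'][190,264]).round(4))
E
```

```text
cap w11 (259.3327407836914, 181.31473922729492) [65.1 68.2] [0.6079 0.0272 0.018 ] [0.6081 0.0271 0.0173]
w8 approx [0.6101 0.0266 0.0087]
lens (263.56951332092285, 191.31253814697266) [30.8 32.8] [0.4781 0.2631 0.038 ] [0.478  0.2641 0.0376]
```

View pics/cc.png

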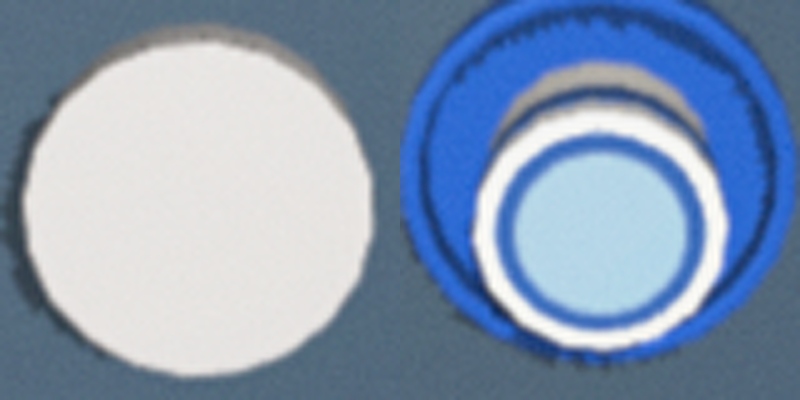

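Cap top at (259,181) in w11: z ≈ 0.0173–0.0196, centre (0.6085, 0.027). Lens upright in the cup at (0.4775, 0.2637), top z 0.0376. Now the cap.

```bash
python3 - <<'E'
from h import *
x,y=.6085,.027
env.movel([x,y,.11],velocity=.15); env.dwell(.15); env.movel([x,y,.075],velocity=.05,stop_force=6); st()
env.grip(.045,35); st(); snap('wrist','w12')
env.movel([x,y,.20],velocity=.12); env.dwell(.1); st(); snap('wrist','w13')
E
```

```text
t 19.91 tcp [0.6087 0.027  0.0751] F [-0.02 -0.05 -0.05] op 0.0848
t 20.29 tcp [0.6088 0.0271 0.0759] F [-1.04 -0.34  5.11] op 0.0585
t 21.63 tcp [0.608  0.027  0.1991] F [ 0.91 -0.04 -0.46] op 0.0584
```

View pics/w13.png

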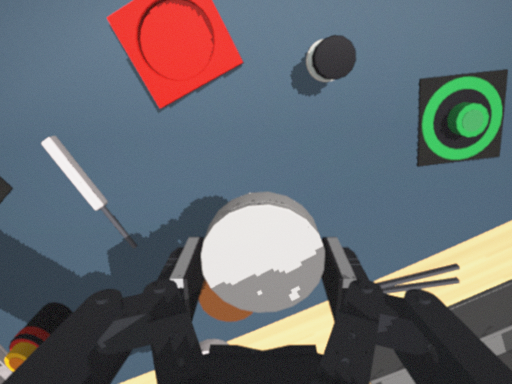

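```bash
python3 - <<'E'
from h import *
x,y=.4773,.2637
place(x,y,.1006,q_at(x,y),stop=4); snap('wrist','w14')
E
```

```text
hit True
t 23.98 tcp [0.4774 0.2639 0.1007] F [-1.13  0.24  4.68] op 0.0585
```

View pics/w14.png

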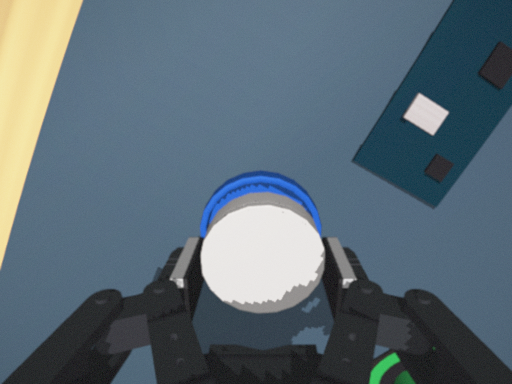

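```bash
python3 - <<'E'
from h import *
env.grip(.085); env.movel([.4773,.2637,.20],velocity=.15); env.dwell(.1); snap('wrist','w15')
x,y=.6445,-.2465
env.reach([x,y,.22],q_at(x,y)); env.dwell(.2); st(); snap('wrist','w16')
env.movel([x-.04,y,.22],velocity=.15); env.dwell(.2); snap('wrist','w17'); st()
a=[cv2.resize(load(f)['p'],(400,300)) for f in('w16','w17')]
cv2.imwrite('pics/e.png',np.hstack(a))
E
```

```text
t 27.51 tcp [ 0.6449 -0.2453  0.22  ] F [ 0.51 -0.04  0.03] op 0.0851
t 28.23 tcp [ 0.6053 -0.2462  0.22  ] F [-0.23  0.31 -0.55] op 0.0852
```

View pics/w15.png

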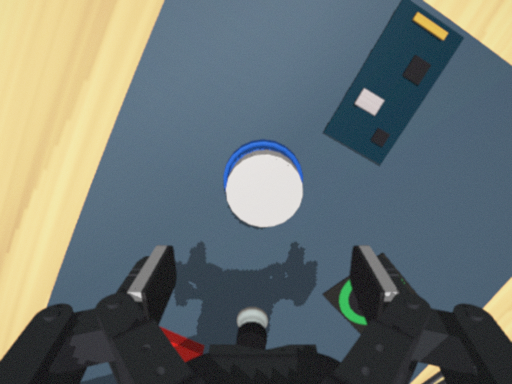

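View pics/e.png

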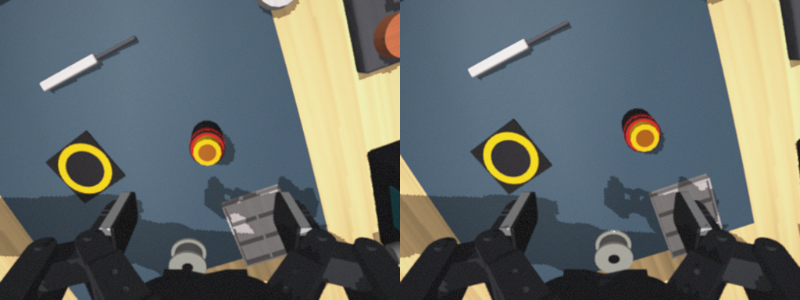

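The cap sits over the lens, level, at (264,190) in w15. Yellow filter at about (265,193) in w16 and (308,177) in w17; refining.

```bash
python3 - <<'E'
from h import *
a=load('w16');b=load('w17');l=load('w15')
cr=lambda p,u,v:cv2.resize(p[v-40:v+40,u-40:u+40],(400,400),interpolation=cv2.INTER_CUBIC)
cv2.imwrite('pics/yc.png',np.hstack([cr(a['p'],265,190),cr(b['p'],308,172)]))
d=l['d'];print('cap top', [at_d(l,u,v,d[v,u]).round(4) for u,v in((264,190),(240,190),(288,190),(264,165),(264,213))])
print('yellow d',at_d(a,265,194,a['d'][194,265]).round(4),at_d(b,308,176,b['d'][176,308]).round(4))
E
```

```text
cap top [array([0.4773, 0.2663, 0.0441]), array([0.4613, 0.2567, 0.0424]), array([0.4935, 0.2751, 0.0438]), array([0.4678, 0.2834, 0.0432]), array([0.4868, 0.249 , 0.0432])]
yellow d [ 0.6478 -0.2458  0.0668] [ 0.6438 -0.2445  0.0676]
```

View pics/yc.png

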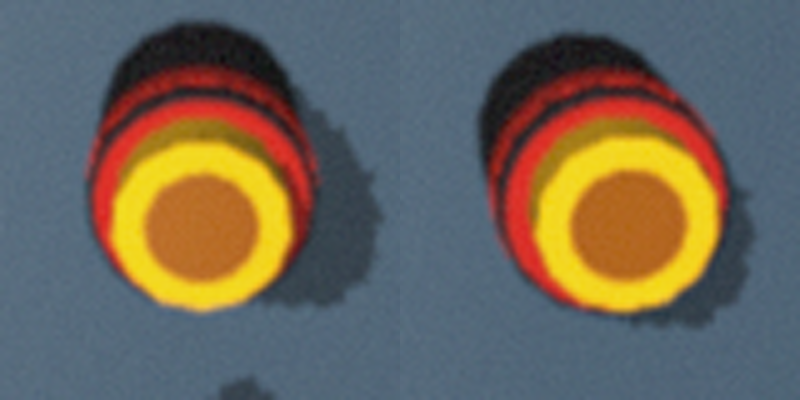

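```bash
python3 - <<'E'
from h import *
a=load('w16');b=load('w17');c=load('scene0')
A=(265,195);B=(313.2,176.4)
print(tri((a,*A),(b,*B)).round(4),at_z(a,*A,.066).round(4),at_z(b,*B,.066).round(4),'scene',at_z(c,129.5,240.5,.066).round(4))
E=(225+203/5-.4,150+205/5-.4);print('eyepiece top',at_z(a,*E,.052).round(4))
y1=(84.5/400*512,166.5/400*512);y2=(110.5/400*512,156.5/400*512);
print('ypad',tri((a,*y1),(b,*y2)).round(4),at_z(a,*y1,.003).round(4))
E
```

```text
[ 0.6474 -0.2468  0.0659] [ 0.6474 -0.2468  0.066 ] [ 0.6474 -0.2467  0.066 ] scene [ 0.6464 -0.2455  0.066 ]
eyepiece top [ 0.6472 -0.2483  0.052 ]
ypad [ 0.4822 -0.2315  0.002 ] [ 0.4829 -0.2309  0.003 ]
```

```bash
python3 - <<'E'
from h import *
x,y=.6472,-.2468
env.grip(.055,30); env.reach([x,y,.20],q_at(x,y)); env.movel([x,y,.145],velocity=.15); env.dwell(.15)
env.movel([x,y,.1275],velocity=.06,stop_force=6); s0=st(); env.grip(.02,30); st()
env.movel([x,y,.20],velocity=.12); snap('wrist','w18')
X,Y=.4815,-.2322
place(X,Y,.0785,q_at(X,Y)); snap('wrist','w19')
cv2.imwrite('pics/f.png',np.hstack([cv2.resize(load(f)['p'],(400,300)) for f in('w18','w19')]))
E
```

```text
t 30.05 tcp [ 0.6469 -0.2467  0.1269] F [ 0.65 -0.47  0.18] op 0.0555
t 30.42 tcp [ 0.6474 -0.247   0.1279] F [ 0.2  -0.09  1.04] op 0.0265
hit True
t 33.32 tcp [ 0.4812 -0.2318  0.0781] F [-0.2  -0.06  0.42] op 0.0263
```

View pics/f.png

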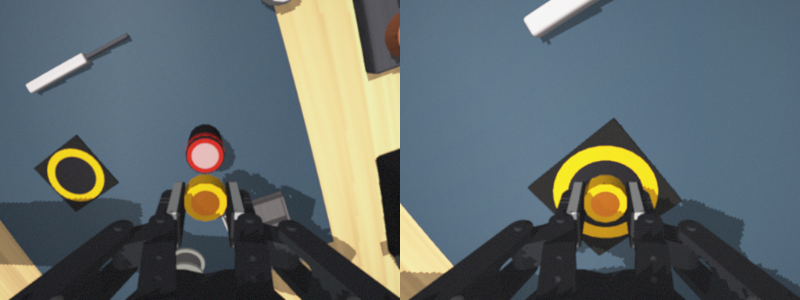

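```bash
python3 - <<'E'
from h import *
env.grip(.05); env.movel([.4815,-.2322,.20],velocity=.15); env.dwell(.1); snap('wrist','w20')
x,y=.6472,-.2472
env.grip(.075); env.reach([x,y,.20],q_at(x,y)); env.dwell(.2); snap('wrist','w21'); st()
cr=lambda p,u,v:cv2.resize(p[v-40:v+40,u-40:u+40],(400,400),interpolation=cv2.INTER_CUBIC)
cv2.imwrite('pics/g.png',np.hstack([cr(load('w20')['p'],264,180),cr(load('w21')['p'],264,190)]))
l=load('w20'); print([at_d(l,u,v,l['d'][v,u]).round(4) for u,v in((262,185),(264,190))])
E
```

```text
t 36.16 tcp [ 0.6463 -0.2474  0.2004] F [-0.38  0.51  0.41] op 0.0750
[array([ 0.4804, -0.2336,  0.0175]), array([ 0.4797, -0.2388,  0.0161])]
```

View pics/g.png

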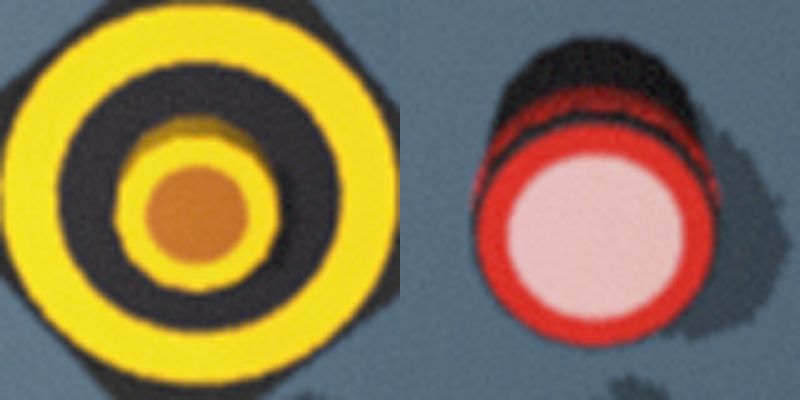

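Yellow filter upright and centred in its ring. Eyepiece top centre at crop (196,236), i.e. pixel (262.8,196.8). I'll also remeasure the block from w1/w2.

```bash
python3 - <<'E'
from h import *
e=load('w21');u=224+196/5-.4;v=150+236/5-.4
X=at_z(e,u,v,.052);print(X.round(4),at_d(e,u,v,e['d'][int(v),int(u)]).round(4))
c=load('scene0')
print('blk hollow top', at_z(load('w1'),138,166.5,.014).round(4),at_z(load('w2'),89.5,162.5,.014).round(4),tri((load('w1'),138,166.5),(load('w2'),89.5,162.5)).round(4))
x,y=X[:2]
q=q_at(.6472,-.2472)
env.movel([x,y,.12],velocity=.12); env.dwell(.15); env.movel([x,y,.091],velocity=.06,stop_force=6); st()
env.grip(.03,35); st(); env.movel([x,y,.20],velocity=.12); st(); snap('wrist','w22')
E
```

```text
[ 0.6472 -0.2479  0.052 ] [ 0.6475 -0.2473  0.0538]
blk hollow top [0.4805 0.022  0.014 ] [0.48   0.0231 0.014 ] [0.4821 0.0237 0.0177]
t 37.76 tcp [ 0.6471 -0.248   0.0908] F [ 1.26  0.12 -0.08] op 0.0748
t 38.18 tcp [ 0.6475 -0.248   0.0915] F [-0.71  0.62  2.43] op 0.0373
t 39.24 tcp [ 0.6468 -0.2475  0.199 ] F [ 0.35  0.12 -2.09] op 0.0368
```

View pics/w22.png

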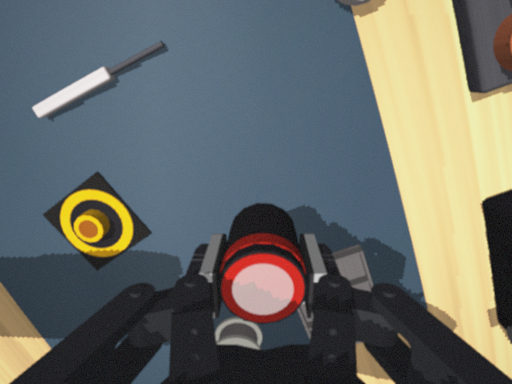

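Eyepiece held upright. A look at the block from hover before lowering.

```bash
python3 - <<'E'
from h import *
x,y=.479,.0215
env.reach([x,y,.22],q_at(x,y)); env.dwell(.2); st(); snap('wrist','w23')
E
```

```text
t 40.70 tcp [0.4797 0.0206 0.2201] F [ 0.7   0.63 -1.22] op 0.0371
```

View pics/w23.png

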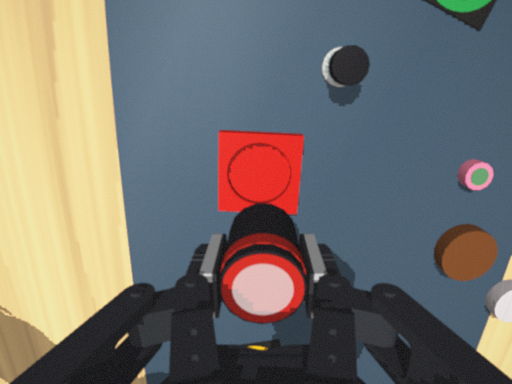

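```bash
python3 - <<'E'
from h import *
w=load('w23')
print(at_z(w,259.5,173.5,.014).round(4), np.mean([at_z(w,*p,.014) for p in((219.5,130.5),(303,134),(297.5,214),(219,211))],0).round(4))
X,Y=at_z(w,259.5,173.5,.014)[:2]
place(X,Y,.0975,q_at(X,Y)); snap('wrist','w24'); snap('side','s24')
E
```

```text
[0.4782 0.021  0.014 ] [0.4785 0.0204 0.014 ]
hit True
t 42.29 tcp [0.4783 0.0211 0.0971] F [1.06 0.06 2.99] op 0.0368
```

View pics/w24.png

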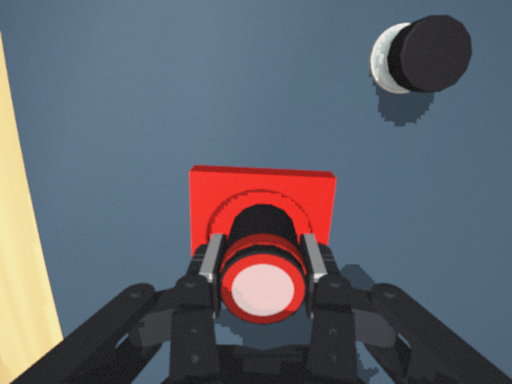

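Touchdown at the expected height, eyepiece centred in the hollow. Release and check everything.

```bash
python3 - <<'E'
from h import *
env.grip(.07); env.movel([.4782,.021,.22],velocity=.15); env.dwell(.2); snap('wrist','w25')
x,y=.45,.45; env.reach([x,y,.35],q_at(x,y)); env.dwell(.5); st()
snap('scene','f1'); snap('side','f2')
w=load('w25'); print([at_d(w,u,v,w['d'][v,u]).round(4) for u,v in((262,195),(262,185))])
E
```

```text
t 46.17 tcp [0.4501 0.4499 0.35  ] F [ 1.05 -0.87 -0.45] op 0.0701
[array([0.4785, 0.0168, 0.0575]), array([0.4781, 0.0253, 0.0578])]
```

View pics/w25.png

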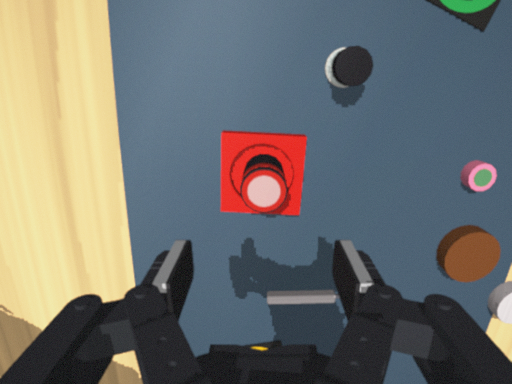

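View pics/f1.png

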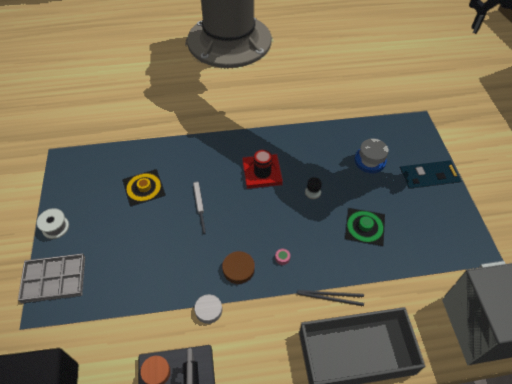

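View pics/f2.png

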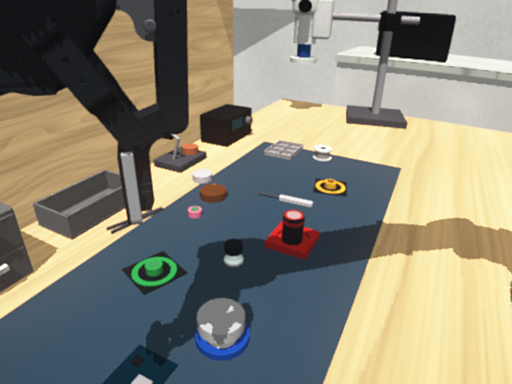

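The final views show every part upright on its place: eyepiece (262,163) and cap over lens (373,151) in the scene view, and both filters inside their rings at (144,184) and (366,224). The look-alikes haven't moved.

```bash
python3 -c "
from h import *
job.job_done()"
```

```text
the job is handed in; nothing more can be done
```

I took both piles apart, put every part on its own place, and handed the job in at about 46 s of robot time. The order was green filter, lens, dust cap over the released lens, yellow filter, eyepiece.

**Checks that passed:**
- **Touchdown:** each part met its place within about 0.5 mm of the expected height.
- **Heights after release:** the cap top read 42–44 mm (43 expected, so fully home). The eyepiece top read 57.5 mm (58 expected), and the yellow filter top 16–17.5 mm (17 expected). I did not measure the green filter's height after release.
- **Final pictures:** the scene and side views show all parts upright on their places, with the look-alikes where they were.

**Measurements that disagreed:**
- The side camera put the green filter up to 5 mm away from the wrist camera's position, so I worked from the wrist camera.
- A rough check of the cap from two nearby wrist views gave a height of 9 mm instead of 18. I discarded it in favour of the depth reading and an earlier pair of views, which gave 17–20 mm.

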